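# Draw a dowel joint home with the bar clamp

## Task

The dowel joint in the clamping jig still gapes. Squeeze the bar clamp's trigger up to its upright grip, as many times as it takes, until the sliding jaw has pushed the loose wooden block fully home against the fixed block; then press down the clamp's release tab so that the jaw springs all the way back open, and leave the joint closed. Let the clamp do the pushing: do not push the block, the jaw or its bar yourself.

Things in the scene. Friction and masses are not known exactly. Their poses are not given: they have to be found in the camera images.
- bar_clamp: Quick clamp on a jig board, bar along its +x, 79 mm up. Origin: on the bench under the squeezed grip; z up. Black upright fixed grip: x -14 to -2 mm, 26 wide (y), top z 172. Dark steel straight-pull trigger before it: 12 thick, 25 wide, top z 164, front face at x 30 free, at x 14 squeezed fully (sprung, 3 to 11 N; it slides along x). Housing below them: top z 98. Fixed wood block's joint face: x 110.
- sliding_jaw: Steel jaw with rubber pad hanging from the steel bar at the far (+x) end of the clamp. Origin: lower edge of the pad face, at x = 191 mm in the clamp frame when fully open. Each full squeeze draws it about 15 mm towards -x; a ratchet (5 mm teeth) holds it when the trigger springs back. When the joint is home its pad stands at x = 165 mm. Released, a spring returns it to 191.
- loose_block: Plain wood block, 55 mm long (x), 45 wide, 45 high, stiff on two dowels of the fixed block, sliding along the clamp's x. Origin: middle of its joint face, on the jig board (z = 18 mm). In the clamp frame the origin is at x = 110 mm when fully home; it starts 8 to 14 mm open. It stays where it is left.
- tab_press (a point): The release tab: small dark ridged steel lever on top of the housing at its rear (-x), behind the grip. This point is on top of its paddle (24 x 26 mm), near x -92, y 0, z 116 mm in the clamp frame. Pressed straight down it swings about 7 mm to its stop and frees the ratchet after about 3 mm; it takes 3 to 6 N and springs back when let go.

How it is judged:
By the outcome, as a careful person would: the job done as asked, in the order asked, and still so for the second after the job is handed in, with the robot touching nothing.
It also fails if it takes over 38 s, if anything falls off the work surface, if the arm or the gripper's body presses on something with over 40 N, if the wrist force passes 120 N, or if a joint passes its speed limit or range.

## Robot

A 6-joint arm with a two-finger parallel gripper is mounted at the origin on a cart in front of the work surface, level with it; the furniture and walls round the work are solid. World frame = base frame: x ahead of the robot, y to its left, z up, the work surface at z = 0. Lengths are in m, angles in degrees, forces in N, time in s.
With the tool pointing down it reaches from about 0.375 to 0.9 m from the base axis. Payload 3.1 kg.
Tool frame: the origin (TCP) lies midway between the tips of the shut fingers; the grasp point (between the pads) lies bot.hold_point_z behind it (bot.hold_point_z is the distance from the TCP to the grasp point, in m); z points along the fingers, y is the direction in which the jaws open and shut (so a half turn about z gives the same grasp; the last joint's range is limited). The gripper opens to 87 mm and grips with 3 to 60 N. Pads are 19 mm wide; open, the fingers measure 117 mm over their backs; the gripper's body (75 mm by 190 mm) begins 51 mm behind the grasp point.
Start: joints at [57.267, 30.224, 82.088, -0, 67.689, -10.227], TCP at [0.239, 0.577, 0.223] pointing down, gripper open.
Joint ranges: [-176.69, 176.69], [-43.24, 126.21], [12.49, 139.97], [-82, 262], [0, 151.66], [-163.58, 163.58]. Speed limits (degrees/s): [159.86, 159.86, 180, 180, 180, 180].

## Interface

Orientations are given as a 3x3 rotation matrix whose columns are the frame's x, y, z axes.
In Python, from rig import bot, vision, hand_in gives the robot as it stands. The module is installed in compiled form; this text tells all that it offers.
- The arm moves only by the shell command python3 -m handwheel 'ROWS'. ROWS is JSON, a list of rows, each an object of numbers: "hand": the gripper's target within -1 to 1 (fully open at 1, half-way at 0, shut at -1); "dx", "dy", "dz": the shift along the world's x, y, z in cm; "wx", "wy", "wz": the turn, a rotation vector about the world's x, y, z in rad. In form: [{"hand": .., "dx": .., "dy": .., "dz": .., "wx": .., "wy": .., "wz": ..}, ...]. A call has 1 to 10 rows; each row shifts and turns the commanded pose from where the row before left it; what a row does not reach is not made up. A row lasts 1/10 s, in which the tool goes at most 50 mm and 8.59 degrees, less where a joint would pass 70% of its speed; a pose out of reach is approached as far as the arm can. A call with a gripper value outside its range is refused whole. The fingers move at their own pace and stop on an object; the grip force is fixed at half the most. Time passes only in rows, so rows that do not move let the fingers close. It gives the time, the measured TCP pose, the force and the opening at its end, in the units of the state.
- bot.read_state(): the state, without advancing time (a new reading comes with each control period).
- vision.capture(name): name is "scene" or "top" or "wrist"; returns (picture, depth): 420x560x3 uint8, red, green, blue; 420x560 float32, m along the optical axis (not along the pixel's ray), 0 where there is no reading.
- vision.get_calibration(name): a dict with "fx", "fy", "cx", "cy" (pixels), "rvec" (rotation vector, rad) and "tvec" (3), from world to camera coordinates, as OpenCV has them. Camera axes: x right, y down, z forward; pixel columns grow to the right and rows downward; lengths in m; the calibration is good to about 2 mm. The wrist camera is an equidistant fisheye: a pixel r from the principal point sees the ray r / f radians off the axis. A picture is of the moment at which its call begins: read the wrist's pose just before it. get_calibration takes no time and is no camera call; for the wrist camera it gives the pose at the moment of the call.
- hand_in(): hands the job in, once; it reports no verdict.
The state is a dict: "time_s": time; "joint_positions": joint angles; "qvel": joint speeds; "tau": joint torques, N m; "position": TCP position; "tcp_rot": TCP orientation; "force": force on the tool from outside, world axes, zero at the start; "moment": the same for the moment, N m; "opening": opening from 0.0 (shut) to 1.0 (fully open).
Only numpy, scipy, OpenCV 4.12 (cv2) and the standard library are available. Lean on these libraries where they do the work, as an engineer would, in place of code of your own. Each camera call takes 0.05 s, during which the arm holds its last target.

## Working session

There is one attempt and no reset: what is moved stays moved. The work goes in short steps, Python scripts to look and compute and a shell command to move; the robot and the scene stay as the last step left them, time stands still between calls to the robot, and variables do not carry over. Pictures are saved under pics/ and viewed, and the job is handed in when it is done.

```bash
mkdir -p pics; python3 - <<'E'
from rig import bot, vision
import cv2, numpy as np
s=bot.read_state(); print(s['time_s'],s['position'],s['tcp_rot'],s['force'],s['opening'],bot.hold_point_z)
for n in ["scene","top"]:
    p,d=vision.capture(n); cv2.imwrite(f"pics/{n}0.png",p[:,:,::-1]); np.save(f"pics/{n}0_d.npy",d); np.save(f"pics/{n}0_p.npy",p)
    print(n,vision.get_calibration(n))
E
```

```text
0.0 [0.23880062 0.57677807 0.22156626] [[-9.23869674e-01  3.82705504e-01 -1.14989109e-03]
 [ 3.82707064e-01  9.23867910e-01 -1.84068440e-03]
 [ 3.57907425e-04 -2.14062394e-03 -9.99997645e-01]] [ 0.65749988  0.11282909 -0.53218839] 0.9985009919748162 0.0187
scene {'fx': 435.9605870022629, 'fy': 435.9605870022629, 'cx': 277.7369917365818, 'cy': 213.86932791040473, 'rvec': array([ 1.95911271, -0.67186851,  0.39112776]), 'tvec': array([-0.23130638,  0.37518119,  0.35681054])}
top {'fx': 473.0835146521148, 'fy': 473.0835146521148, 'cx': 274.9374628749302, 'cy': 212.32815978587502, 'rvec': array([ 2.16707981, -2.19210977,  0.1221098 ]), 'tvec': array([0.31963232, 0.54151072, 0.91720221])}
```

View pics/scene0.png

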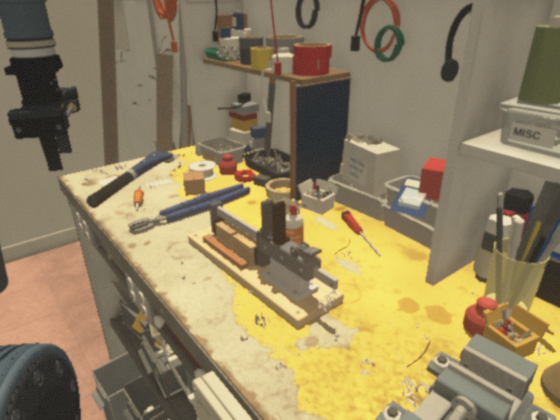

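View pics/top0.png

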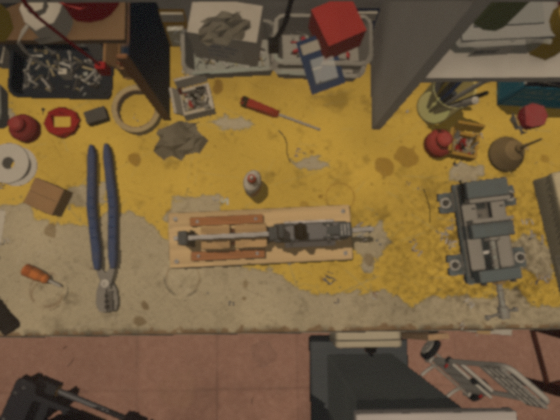

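The top view shows the jig board spanning pixels (170,215) to (352,262). The jaw is at about (185,238) on the left, the grip and trigger are at about (300,232), and the tab end is near (360,235). Next I'll zoom in and get 3D points.

```bash
cat > h.py <<'E'
import numpy as np, cv2
from rig import bot, vision
def cal(n):
    c=vision.get_calibration(n); R,_=cv2.Rodrigues(c['rvec']); return c,R,np.array(c['tvec']).ravel()
def pts(n,d):
    c,R,t=cal(n); v,u=np.mgrid[:d.shape[0],:d.shape[1]]
    P=np.stack([(u-c['cx'])/c['fx']*d,(v-c['cy'])/c['fy']*d,d],-1)
    return (P-t)@R
def ray(n,u,v,z):
    c,R,t=cal(n); o=-R.T@t; r=R.T@np.array([(u-c['cx'])/c['fx'],(v-c['cy'])/c['fy'],1]); return o+r*(z-o[2])/r[2]
def proj(n,X):
    c,R,t=cal(n); p=R@np.asarray(X)+t; return c['fx']*p[0]/p[2]+c['cx'],c['fy']*p[1]/p[2]+c['cy']
E
python3 - <<'E'
from h import *
for n,(a,b,c,d_) in {"top":(155,200,385,275),"scene":(180,185,350,330)}.items():
    p=np.load(f"pics/{n}0_p.npy"); d=np.load(f"pics/{n}0_d.npy"); W=pts(n,d); np.save(f"pics/{n}0_W.npy",W)
    k=min(800/(c-a),600/(d_-b)); cv2.imwrite(f"pics/{n}0c.png",cv2.resize(p[b:d_,a:c,::-1],None,fx=k,fy=k,interpolation=cv2.INTER_CUBIC)); print(k)
W=np.load("pics/top0_W.npy")
for u in range(160,384,8): print(u,[ (np.round(W[v,u]*1000).astype(int)).tolist() for v in (222,234,238,256)])
E
```

```text
3.4782608695652173
4.137931034482759
160 [[530, 546, 2], [506, 546, 1], [498, 546, -2], [462, 546, -1]]
168 [[529, 526, 18], [505, 526, 21], [497, 526, 17], [461, 530, -1]]
176 [[529, 511, 16], [505, 510, 17], [493, 496, 89], [461, 510, 19]]
184 [[529, 495, 15], [500, 481, 96], [493, 481, 96], [461, 493, 22]]
192 [[527, 477, 27], [503, 474, 49], [493, 467, 88], [461, 477, 27]]
200 [[527, 461, 32], [502, 456, 62], [493, 453, 89], [460, 461, 29]]
208 [[527, 446, 27], [502, 442, 61], [493, 438, 88], [460, 446, 27]]
216 [[526, 429, 33], [500, 423, 90], [493, 424, 86], [460, 430, 30]]
224 [[527, 414, 27], [500, 409, 88], [493, 409, 81], [460, 414, 30]]
232 [[526, 398, 30], [500, 394, 88], [495, 399, 17], [460, 399, 28]]
240 [[526, 383, 27], [500, 379, 88], [493, 381, 64], [459, 383, 31]]
248 [[526, 367, 29], [499, 365, 88], [493, 366, 60], [459, 367, 30]]
256 [[526, 351, 30], [499, 350, 88], [493, 351, 62], [459, 352, 32]]
264 [[527, 335, 18], [499, 335, 86], [493, 335, 63], [459, 336, 30]]
272 [[526, 319, 19], [498, 320, 96], [491, 321, 98], [459, 320, 16]]
280 [[526, 303, 18], [495, 308
[... 174 characters left out ...]
, 20]]
304 [[525, 256, 24], [497, 262, 103], [490, 263, 103], [458, 256, 14]]
312 [[521, 245, 81], [497, 248, 99], [490, 248, 100], [458, 241, 17]]
320 [[520, 232, 95], [497, 233, 99], [490, 233, 96], [458, 225, 16]]
328 [[518, 219, 111], [497, 219, 108], [489, 220, 110], [457, 209, 20]]
336 [[519, 203, 95], [496, 206, 112], [490, 204, 97], [455, 329, 960]]
344 [[518, 191, 115], [496, 191, 114], [490, 189, 96], [457, 177, 16]]
352 [[526, 156, -1], [501, 157, 0], [493, 157, -1], [457, 161, 18]]
360 [[526, 139, -2], [499, 149, 44], [493, 141, 0], [457, 141, -5]]
368 [[525, 124, 1], [501, 123, -3], [493, 124, 0], [456, 125, -1]]
376 [[525, 107, -1], [501, 108, -1], [493, 108, 0], [456, 109, 1]]
```

View pics/top0c.png

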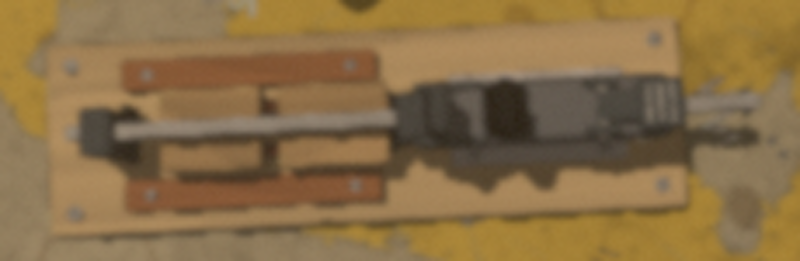

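View pics/scene0c.png

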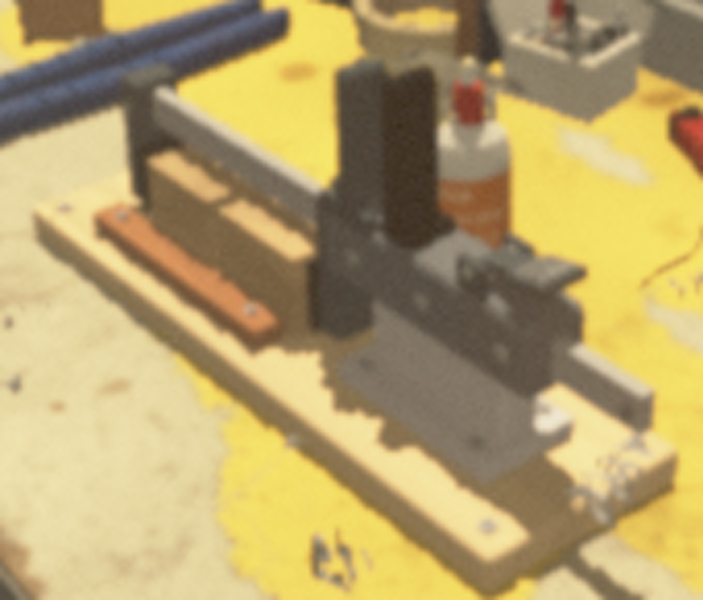

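```bash
python3 - <<'E'
from h import *
p=np.load("pics/top0_p.npy"); 
# board top: light wood mask -> contour corners cast to z=0.018
hsv=cv2.cvtColor(p,cv2.COLOR_RGB2HSV)
print("board px",p[215,300],p[260,300],p[250,175], "hsv",hsv[215,300],hsv[260,300],hsv[205,300],hsv[270,300])
# bar line: bright gray saturation low
W=np.load("pics/top0_W.npy")
ys=[];xs=[]
for u in range(200,265,2):
    col=[v for v in range(228,248) if 0.078<W[v,u,2]<0.096]
    if len(col)>2:
        r=ray("top",u,np.mean(col),0.088); xs.append(r[0]);ys.append(r[1])
k=np.polyfit(ys,xs,1); print("bar slope",k, "deg",np.degrees(np.arctan(k[0])), "x at y .28",np.polyval(k,.28),np.std(np.array(xs)-np.polyval(k,ys)),len(xs))
for n,Z in (("top",(0.14,0.18)),("scene",(0.12,0.18))):
    W=np.load(f"pics/{n}0_W.npy").reshape(-1,3); 
    m=(W[:,2]>Z[0])&(W[:,2]<Z[1])&(abs(W[:,0]-.5)<.06)&(W[:,1]>.2)&(W[:,1]<.4)
    Q=W[m]*1000; print(n,m.sum(),Q.min(0),Q.max(0)); 
    h=np.histogram(Q[:,1],bins=np.arange(255,335,4)); print(list(zip(h[1].astype(int),h[0])))
    h=np.histogram(Q[:,0],bins=np.arange(470,530,4)); print(list(zip(h[1].astype(int),h[0])))
E
python3 - <<'E'
import cv2,numpy as np
p=np.load("pics/top0_p.npy")[210:262,262:375,::-1]
cv2.imwrite("pics/topz.png",cv2.resize(p,None,fx=7,fy=7,interpolation=cv2.INTER_NEAREST))
E
```

```text
board px [171 137  92] [154 123  82] [169 134  91] hsv [ 17 118 171] [ 17 119 154] [ 20 169 151] [ 20 171 167]
bar slope [-0.0375257   0.51195623] deg -2.1490561075413344 x at y .28 0.501449035940794 0.0002904697484293359 33
top 224 [488.30271509 268.2228558  143.32818864] [514.58779237 312.60604004 174.30650125]
[(np.int64(255), np.int64(0)), (np.int64(259), np.int64(0)), (np.int64(263), np.int64(0)), (np.int64(267), np.int64(25)), (np.int64(271), np.int64(33)), (np.int64(275), np.int64(36)), (np.int64(279), np.int64(22)), (np.int64(283), np.int64(0)), (np.int64(287), np.int64(0)), (np.int64(291), np.int64(0)), (np.int64(295), np.int64(0)), (np.int64(299), np.int64(21)), (np.int64(303), np.int64(30)), (np.int64(307), np.int64(42)), (np.int64(311), np.int64(15)), (np.int64(315), np.int64(0)), (np.int64(319), np.int64(0)), (np.int64(323), np.int64(0)), (np.int64(327), np.int64(0))]
[(np.int64(470), np.int64(0)), (np.int64(474), np.int64(0)), (np.int64(478), np.int64(0)), (np.int64(482), np.int64(0)), (np.int64(486), np.int64(15)), (np.int64(490), np.int64(33)), (np.int64(494), np.int6
[... 626 characters left out ...]
nt64(295), np.int64(30)), (np.int64(299), np.int64(187)), (np.int64(303), np.int64(50)), (np.int64(307), np.int64(18)), (np.int64(311), np.int64(0)), (np.int64(315), np.int64(0)), (np.int64(319), np.int64(0)), (np.int64(323), np.int64(0)), (np.int64(327), np.int64(0))]
[(np.int64(470), np.int64(0)), (np.int64(474), np.int64(0)), (np.int64(478), np.int64(0)), (np.int64(482), np.int64(0)), (np.int64(486), np.int64(8)), (np.int64(490), np.int64(203)), (np.int64(494), np.int64(117)), (np.int64(498), np.int64(90)), (np.int64(502), np.int64(102)), (np.int64(506), np.int64(94)), (np.int64(510), np.int64(51)), (np.int64(514), np.int64(24)), (np.int64(518), np.int64(0)), (np.int64(522), np.int64(0))]
```

View pics/topz.png

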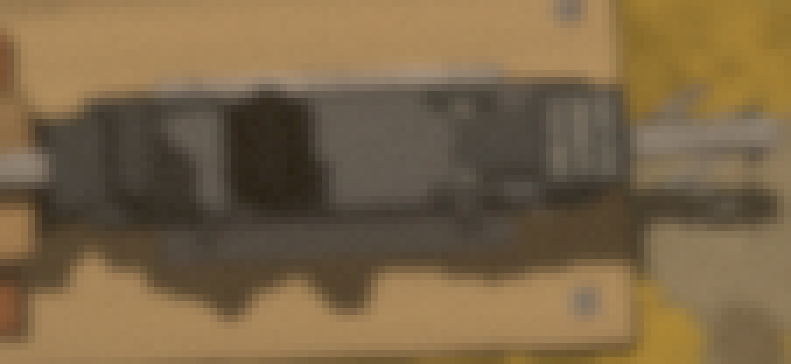

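The clamp frame origin comes out at about (0.5015, 0.280), with clamp +x along world (-0.0375, 0.999). The grip spans 0.267–0.279 in y, the trigger front is at about 0.311, and the tab is at about (0.505, 0.188, 0.115). All of these match the given sizes. I'll move above the grip with the jaws along clamp x, which needs +24.6° of yaw.

```bash
python3 -m handwheel '[{"hand":1,"dx":1,"dy":-1,"dz":0.5,"wz":0.02},{"hand":1,"dx":2.5,"dy":-3,"dz":0.5,"wz":0.05},{"hand":1,"dx":3,"dy":-3.5,"dz":0,"wz":0.05},{"hand":1,"dx":3,"dy":-3.5,"dz":0,"wz":0.05},{"hand":1,"dx":3,"dy":-3.5,"dz":0,"wz":0.05},{"hand":1,"dx":3,"dy":-3.5,"dz":0,"wz":0.05},{"hand":1,"dx":3,"dy":-3.5,"dz":0,"wz":0.05},{"hand":1,"dx":3,"dy":-3.5,"dz":0,"wz":0.05},{"hand":1,"dx":3,"dy":-3,"dz":0,"wz":0.04},{"hand":1,"dx":1.7,"dy":-1.7,"dz":0,"wz":0.02}]'; python3 -m handwheel '[{"hand":1},{"hand":1}]'
```

```text
invalid input
invalid input
```

```bash
python3 -m handwheel '[{"hand":1,"dx":1,"dy":-1,"dz":0.5,"wx":0,"wy":0,"wz":0.02},{"hand":1,"dx":2.5,"dy":-3,"dz":0.5,"wx":0,"wy":0,"wz":0.05},{"hand":1,"dx":3,"dy":-3.5,"dz":0,"wx":0,"wy":0,"wz":0.05},{"hand":1,"dx":3,"dy":-3.5,"dz":0,"wx":0,"wy":0,"wz":0.05},{"hand":1,"dx":3,"dy":-3.5,"dz":0,"wx":0,"wy":0,"wz":0.05},{"hand":1,"dx":3,"dy":-3.5,"dz":0,"wx":0,"wy":0,"wz":0.05},{"hand":1,"dx":3,"dy":-3.5,"dz":0,"wx":0,"wy":0,"wz":0.05},{"hand":1,"dx":3,"dy":-3.5,"dz":0,"wx":0,"wy":0,"wz":0.05},{"hand":1,"dx":3,"dy":-3,"dz":0,"wx":0,"wy":0,"wz":0.04},{"hand":1,"dx":1.7,"dy":-1.7,"dz":0,"wx":0,"wy":0,"wz":0.02}]'; python3 -m handwheel '[{"hand":1,"dx":0,"dy":0,"dz":0,"wx":0,"wy":0,"wz":0},{"hand":1,"dx":0,"dy":0,"dz":0,"wx":0,"wy":0,"wz":0}]'
```

```text
time_s: 1.1
position: [0.5033, 0.2777, 0.2322]
tcp_rot: [[-0.999, -0.036, 0.0], [-0.036, 0.999, -0.001], [-0.0, -0.001, -1.0]]
force: [-0.4, 0.2, 0.2]
opening: 1.0
time_s: 1.3
position: [0.5007, 0.2801, 0.232]
tcp_rot: [[-0.999, -0.035, -0.002], [-0.035, 0.999, 0.0], [0.002, 0.0, -1.0]]
force: [-0.2, 1.0, -0.9]
opening: 1.001
```

```bash
python3 - <<'E'
from h import *
for n in ("wrist","top"):
    p,d=vision.capture(n); cv2.imwrite(f"pics/{n}1.png",p[:,:,::-1])
c,R,t=cal("wrist"); print(c)
E
```

```text
{'fx': 325.19226210127806, 'fy': 325.19226210127806, 'cx': 283.3331244058957, 'cy': 207.4598075524734, 'rvec': array([-2.03799886, -2.11546507, -0.29166539]), 'tvec': array([-0.26217604, -0.52710321,  0.26156234])}
```

View pics/wrist1.png

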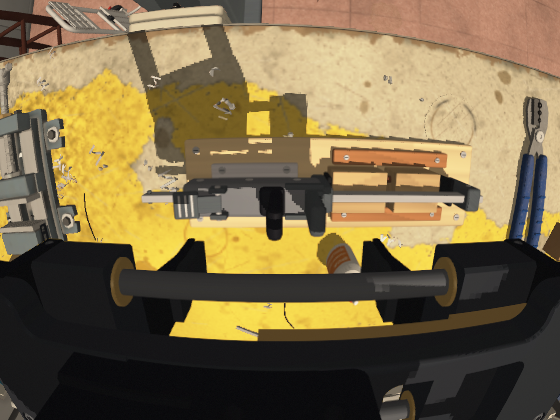

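The wrist view shows the grip top at about (275,237) and the trigger top at about (316,232), sitting between the two fingers at about (190,270) and (380,270). I'll check this with rays.

```bash
python3 - <<'E'
from h import *
c,R,t=cal("wrist"); o=-R.T@t; print(o)
def wr(u,v,z):
    dx,dy=u-c['cx'],v-c['cy']; r=np.hypot(dx,dy); th=r/c['fx']; d=np.array([dx/r*np.sin(th),dy/r*np.sin(th),np.cos(th)]) if r else np.array([0,0,1.])
    d=R.T@d; return np.round((o+d*(z-o[2])/d[2])*1000,1)
p=cv2.imread("pics/wrist1.png"); cv2.imwrite("pics/wrist1c.png",cv2.resize(p[150:260,160:360],None,fx=4,fy=4))
for q in [(268,238,.172),(282,238,.172),(308,234,.164),(325,234,.164),(180,190,.116),(200,190,.116)]: print(q,wr(*q))
E
```

```text
[0.42660622 0.27825117 0.3944266 ]
(268, 238, 0.172) [512.7 270.2 172. ]
(282, 238, 0.172) [512.3 280.5 172. ]
(308, 234, 0.164) [511.5 300.1 164. ]
(325, 234, 0.164) [511.1 313.1 164. ]
(180, 190, 0.116) [491.8 186.9 116. ]
(200, 190, 0.116) [491.3 205.9 116. ]
```

View pics/wrist1c.png

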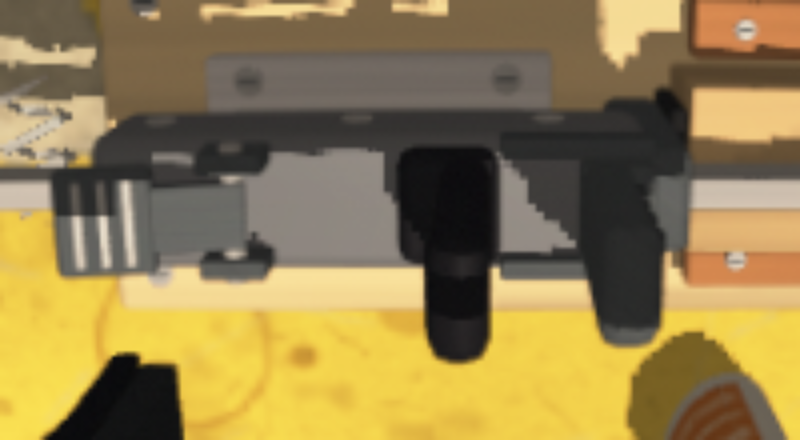

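```bash
python3 -m handwheel '[{"hand":1,"dx":0.05,"dy":0.15,"dz":-2,"wx":0,"wy":0,"wz":0},{"hand":1,"dx":0,"dy":0,"dz":-2.5,"wx":0,"wy":0,"wz":0},{"hand":1,"dx":0,"dy":0,"dz":-2.5,"wx":0,"wy":0,"wz":0},{"hand":1,"dx":0,"dy":0,"dz":-2,"wx":0,"wy":0,"wz":0},{"hand":1,"dx":0,"dy":0,"dz":-1,"wx":0,"wy":0,"wz":0},{"hand":1,"dx":0,"dy":0,"dz":0,"wx":0,"wy":0,"wz":0},{"hand":1,"dx":0,"dy":0,"dz":0,"wx":0,"wy":0,"wz":0}]'; python3 -m handwheel '[{"hand":0,"dx":0,"dy":0,"dz":0,"wx":0,"wy":0,"wz":0},{"hand":-0.2,"dx":0,"dy":0,"dz":0,"wx":0,"wy":0,"wz":0},{"hand":-0.35,"dx":0,"dy":0,"dz":0,"wx":0,"wy":0,"wz":0},{"hand":-0.35,"dx":0,"dy":0,"dz":0,"wx":0,"wy":0,"wz":0},{"hand":-0.35,"dx":0,"dy":0,"dz":0,"wx":0,"wy":0,"wz":0},{"hand":-0.35,"dx":0,"dy":0,"dz":0,"wx":0,"wy":0,"wz":0}]'
```

```text
time_s: 2.1
position: [0.5017, 0.2827, 0.1332]
tcp_rot: [[-0.999, -0.038, 0.001], [-0.038, 0.999, 0.0], [-0.001, 0.0, -1.0]]
force: [-0.4, -0.7, 0.6]
opening: 1.004
time_s: 2.7
position: [0.5018, 0.2837, 0.1329]
tcp_rot: [[-0.999, -0.036, 0.001], [-0.036, 0.999, 0.004], [-0.001, 0.004, -1.0]]
force: [-0.6, 6.7, -0.2]
opening: 0.541
```

```bash
python3 -m handwheel '[{"hand":-0.4,"dx":0,"dy":0,"dz":0,"wx":0,"wy":0,"wz":0},{"hand":-0.4,"dx":0,"dy":0,"dz":0,"wx":0,"wy":0,"wz":0},{"hand":-0.4,"dx":0,"dy":0,"dz":0,"wx":0,"wy":0,"wz":0},{"hand":-0.4,"dx":0,"dy":0,"dz":0,"wx":0,"wy":0,"wz":0},{"hand":-0.4,"dx":0,"dy":0,"dz":0,"wx":0,"wy":0,"wz":0}]';python3 -m handwheel '[{"hand":-0.4,"dx":0,"dy":0,"dz":0,"wx":0,"wy":0,"wz":0},{"hand":-0.4,"dx":0,"dy":0,"dz":0,"wx":0,"wy":0,"wz":0}]'; python3 - <<'E'
from h import *
for n in ("top","scene"):
    p,d=vision.capture(n); cv2.imwrite(f"pics/{n}2.png",p[:,:,::-1])
    a,b,c,d_={"top":(155,180,385,285),"scene":(160,100,380,330)}[n]; k=min(800/(c-a),600/(d_-b)); cv2.imwrite(f"pics/{n}2c.png",cv2.resize(p[b:d_,a:c,::-1],None,fx=k,fy=k,interpolation=cv2.INTER_CUBIC))
E
```

```text
time_s: 3.2
position: [0.5019, 0.281, 0.1328]
tcp_rot: [[-0.999, -0.037, 0.0], [-0.037, 0.999, -0.001], [-0.0, -0.001, -1.0]]
force: [0.8, -5.4, 4.0]
opening: 0.312
time_s: 3.4
position: [0.5019, 0.281, 0.1328]
tcp_rot: [[-0.999, -0.037, 0.0], [-0.037, 0.999, -0.001], [-0.0, -0.001, -1.0]]
force: [-1.3, -6.3, 5.6]
opening: 0.312
```

View pics/scene2c.png

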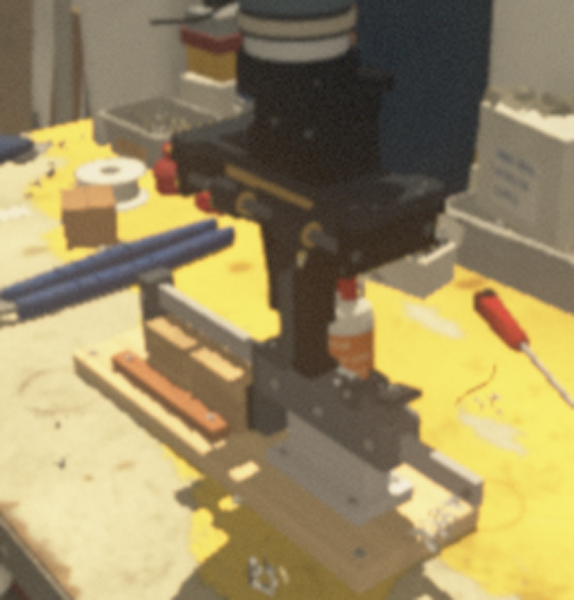

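View pics/top2c.png

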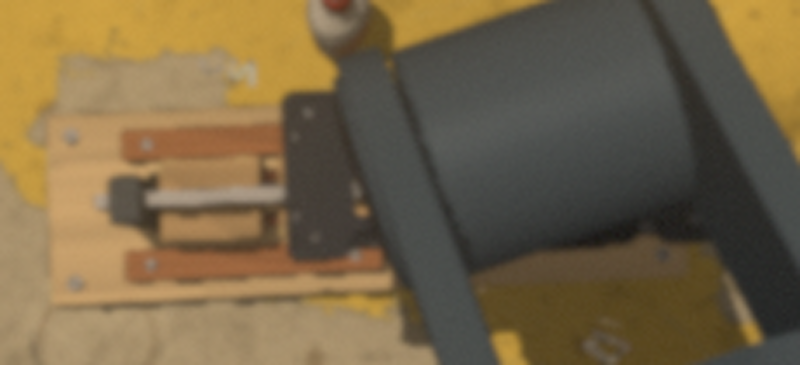

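The first squeeze was complete: opening 27 mm, and the jaw drew about 15 mm (crop pixel 80→108) while the block hasn't moved yet. I'll let the trigger spring back and squeeze again.

```bash
python3 -m handwheel '[{"hand":0.4,"dx":0,"dy":0,"dz":0,"wx":0,"wy":0,"wz":0},{"hand":0.4,"dx":0,"dy":0,"dz":0,"wx":0,"wy":0,"wz":0},{"hand":0.4,"dx":0,"dy":0,"dz":0,"wx":0,"wy":0,"wz":0},{"hand":0.4,"dx":0,"dy":0,"dz":0,"wx":0,"wy":0,"wz":0},{"hand":0.4,"dx":0,"dy":0,"dz":0,"wx":0,"wy":0,"wz":0},{"hand":0.4,"dx":0,"dy":0,"dz":0,"wx":0,"wy":0,"wz":0},{"hand":0.4,"dx":0,"dy":0,"dz":0,"wx":0,"wy":0,"wz":0},{"hand":0.4,"dx":0,"dy":0,"dz":0,"wx":0,"wy":0,"wz":0}]'; python3 -m handwheel '[{"hand":0,"dx":0,"dy":0,"dz":0,"wx":0,"wy":0,"wz":0},{"hand":-0.4,"dx":0,"dy":0,"dz":0,"wx":0,"wy":0,"wz":0},{"hand":-0.4,"dx":0,"dy":0,"dz":0,"wx":0,"wy":0,"wz":0},{"hand":-0.4,"dx":0,"dy":0,"dz":0,"wx":0,"wy":0,"wz":0},{"hand":-0.4,"dx":0,"dy":0,"dz":0,"wx":0,"wy":0,"wz":0},{"hand":-0.4,"dx":0,"dy":0,"dz":0,"wx":0,"wy":0,"wz":0},{"hand":-0.4,"dx":0,"dy":0,"dz":0,"wx":0,"wy":0,"wz":0},{"hand":-0.4,"dx":0,"dy":0,"dz":0,"wx":0,"wy":0,"wz":0},{"hand":-0.4,"dx":0,"dy":0,"dz":0,"wx":0,"wy":0,"wz":0},{"hand":-0.4,"dx":0,"dy":0,"dz":0,"wx":0,"wy":0,"wz":0}]'; cat > look.py <<'E'
from h import *
import sys
i=sys.argv[1]
for n in ("top","scene"):
    p,d=vision.capture(n); cv2.imwrite(f"pics/{n}{i}.png",p[:,:,::-1]); np.save(f"pics/{n}{i}_d.npy",d)
    a,b,c,d_={"top":(165,215,285,265),"scene":(180,180,300,280)}[n]; k=min(800/(c-a),600/(d_-b)); cv2.imwrite(f"pics/{n}{i}c.png",cv2.resize(p[b:d_,a:c,::-1],None,fx=k,fy=k,interpolation=cv2.INTER_CUBIC))
E
python3 look.py 3
```

```text
time_s: 4.3
position: [0.5014, 0.2815, 0.1323]
tcp_rot: [[-0.999, -0.037, -0.001], [-0.037, 0.999, -0.001], [0.001, -0.001, -1.0]]
force: [-0.2, -0.4, 0.2]
opening: 0.7
time_s: 5.3
position: [0.5014, 0.2809, 0.1323]
tcp_rot: [[-0.999, -0.037, -0.001], [-0.037, 0.999, -0.001], [0.001, -0.001, -1.0]]
force: [-0.1, -5.6, -2.5]
opening: 0.317
```

View pics/scene3c.png

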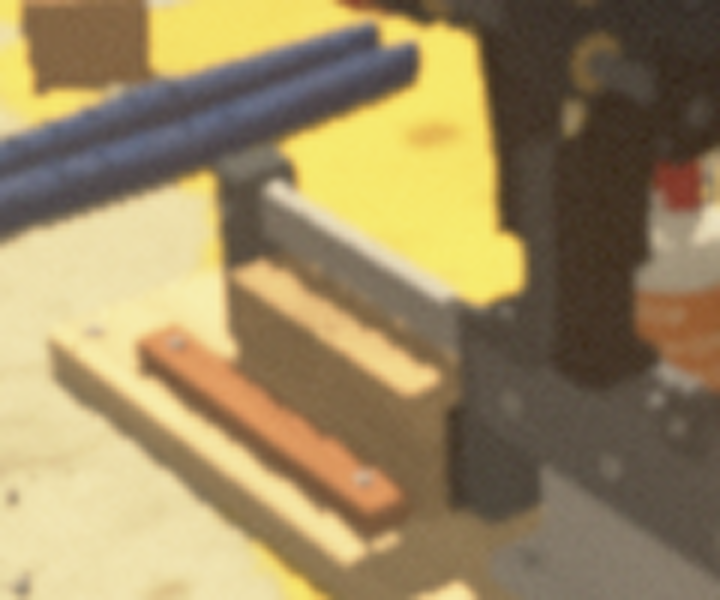

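View pics/top3c.png

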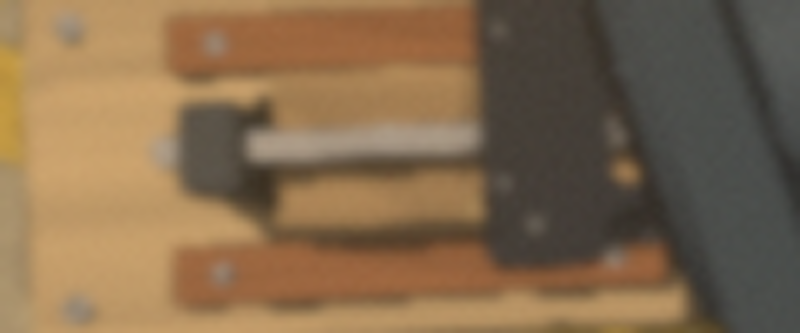

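The scene view shows no gap left between the blocks along the top edge from (240,270) to (440,380), and the pad is on the block. Total jaw travel is about 26 mm. I'll do a third squeeze to be sure it's fully seated.

```bash
python3 -m handwheel '[{"hand":0.4,"dx":0,"dy":0,"dz":0,"wx":0,"wy":0,"wz":0},{"hand":0.4,"dx":0,"dy":0,"dz":0,"wx":0,"wy":0,"wz":0},{"hand":0.4,"dx":0,"dy":0,"dz":0,"wx":0,"wy":0,"wz":0},{"hand":0.4,"dx":0,"dy":0,"dz":0,"wx":0,"wy":0,"wz":0},{"hand":0.4,"dx":0,"dy":0,"dz":0,"wx":0,"wy":0,"wz":0},{"hand":0.4,"dx":0,"dy":0,"dz":0,"wx":0,"wy":0,"wz":0},{"hand":0.4,"dx":0,"dy":0,"dz":0,"wx":0,"wy":0,"wz":0},{"hand":0.4,"dx":0,"dy":0,"dz":0,"wx":0,"wy":0,"wz":0}]'; python3 -m handwheel '[{"hand":0,"dx":0,"dy":0,"dz":0,"wx":0,"wy":0,"wz":0},{"hand":-0.4,"dx":0,"dy":0,"dz":0,"wx":0,"wy":0,"wz":0},{"hand":-0.4,"dx":0,"dy":0,"dz":0,"wx":0,"wy":0,"wz":0},{"hand":-0.4,"dx":0,"dy":0,"dz":0,"wx":0,"wy":0,"wz":0},{"hand":-0.4,"dx":0,"dy":0,"dz":0,"wx":0,"wy":0,"wz":0},{"hand":-0.4,"dx":0,"dy":0,"dz":0,"wx":0,"wy":0,"wz":0},{"hand":-0.4,"dx":0,"dy":0,"dz":0,"wx":0,"wy":0,"wz":0},{"hand":-0.4,"dx":0,"dy":0,"dz":0,"wx":0,"wy":0,"wz":0},{"hand":-0.4,"dx":0,"dy":0,"dz":0,"wx":0,"wy":0,"wz":0},{"hand":-0.4,"dx":0,"dy":0,"dz":0,"wx":0,"wy":0,"wz":0}]'; python3 look.py 4
python3 - <<'E'
from h import *
for i in (3,4):
    p=cv2.imread(f"pics/top{i}.png"); g=cv2.cvtColor(p,cv2.COLOR_BGR2GRAY); print(i,g[236,170:205])
E
```

```text
time_s: 6.2
position: [0.5019, 0.2817, 0.1326]
tcp_rot: [[-0.999, -0.037, 0.0], [-0.037, 0.999, -0.0], [-0.0, -0.0, -1.0]]
force: [-0.7, -1.1, 0.1]
opening: 0.698
time_s: 7.2
position: [0.5018, 0.2823, 0.1326]
tcp_rot: [[-0.999, -0.037, 0.0], [-0.037, 0.999, 0.001], [-0.0, 0.001, -1.0]]
force: [0.2, 4.9, -1.9]
opening: 0.346
3 [166 167 168 167 167 167 168 168 168 165 167 166 165 166 166 166 167 164
 161 158 149 128 101  87  85  85  84  84  83  78  79  94 128 149 156]
4 [165 167 167 167 169 167 167 167 166 167 165 165 166 166 166 165 164 159
 157 158 149 130 105  89  86  85  84  85  83  80  80  95 126 147 155]
```

View pics/scene4c.png

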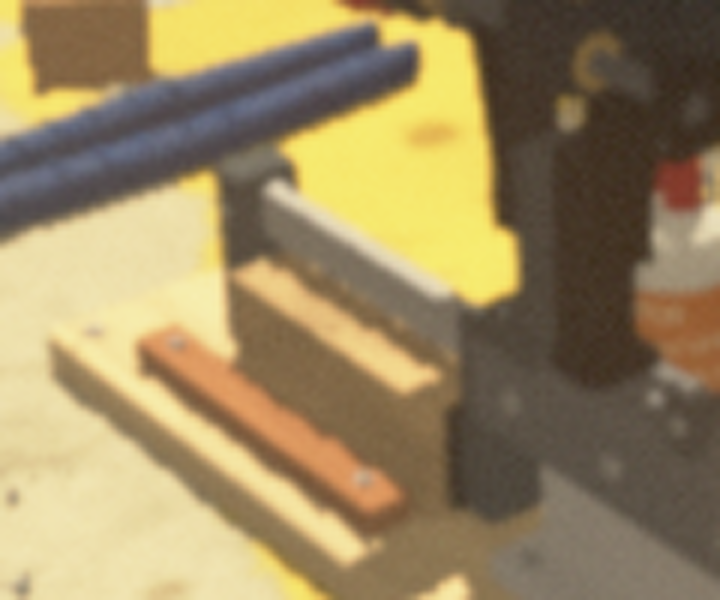

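On the third squeeze the jaw pixels are unchanged, so the joint is home. Now I'll open the fingers, rise clear, and turn 90° so the gripper body's narrow side faces the grip. Then I'll go over the tab at about (0.505, 0.190).

```bash
python3 -m handwheel '[{"hand":0.8,"dx":0,"dy":0,"dz":0,"wx":0,"wy":0,"wz":0},{"hand":0.8,"dx":0,"dy":0,"dz":0,"wx":0,"wy":0,"wz":0},{"hand":0.8,"dx":0,"dy":0,"dz":0,"wx":0,"wy":0,"wz":0},{"hand":0.8,"dx":0,"dy":0,"dz":0,"wx":0,"wy":0,"wz":0},{"hand":0.8,"dx":0,"dy":0,"dz":0,"wx":0,"wy":0,"wz":0},{"hand":0.8,"dx":0,"dy":0,"dz":2,"wx":0,"wy":0,"wz":0},{"hand":0.8,"dx":0,"dy":0,"dz":3,"wx":0,"wy":0,"wz":0},{"hand":0.8,"dx":0,"dy":0,"dz":3,"wx":0,"wy":0,"wz":0},{"hand":0.8,"dx":0,"dy":0,"dz":2,"wx":0,"wy":0,"wz":0},{"hand":0.8,"dx":0,"dy":0,"dz":0,"wx":0,"wy":0,"wz":0}]'; python3 -m handwheel '[{"hand":-1,"dx":0,"dy":0,"dz":0,"wx":0,"wy":0,"wz":-0.07},{"hand":-1,"dx":0,"dy":-1,"dz":0,"wx":0,"wy":0,"wz":-0.14},{"hand":-1,"dx":0,"dy":-1.5,"dz":0,"wx":0,"wy":0,"wz":-0.14},{"hand":-1,"dx":0,"dy":-1.5,"dz":0,"wx":0,"wy":0,"wz":-0.14},{"hand":-1,"dx":0.1,"dy":-1.5,"dz":0,"wx":0,"wy":0,"wz":-0.14},{"hand":-1,"dx":0.1,"dy":-1.5,"dz":0,"wx":0,"wy":0,"wz":-0.14},{"hand":-1,"dx":0.1,"dy":-1.2,"dz":0,"wx":0,"wy":0,"wz":-0.14},{"hand":-1,"dx":0,"dy":-1,"dz":0,"wx":0,"wy":0,"wz":-0.14},{"hand":-1,"dx":0,"dy":0,"dz":0,"wx":0,"wy":0,"wz":-0.14},{"hand":-1,"dx":0,"dy":0,"dz":0,"wx":0,"wy":0,"wz":-0.14}]'; python3 -m handwheel '[{"hand":-1,"dx":0,"dy":0,"dz":0,"wx":0,"wy":0,"wz":-0.14},{"hand":-1,"dx":0,"dy":0,"dz":0,"wx":0,"wy":0,"wz":-0.1},{"hand":-1,"dx":0,"dy":0,"dz":0,"wx":0,"wy":0,"wz":0},{"hand":-1,"dx":0,"dy":0,"dz":0,"wx":0,"wy":0,"wz":0}]'; python3 look.py 5; python3 - <<'E'
from h import *
p,d=vision.capture("wrist"); cv2.imwrite("pics/wrist5.png",p[:,:,::-1])
print(bot.read_state()['joint_positions'])
E
```

```text
time_s: 8.3
position: [0.5035, 0.2818, 0.2355]
tcp_rot: [[-0.999, -0.037, 0.006], [-0.037, 0.999, 0.001], [-0.006, 0.0, -1.0]]
force: [0.0, -0.5, 0.6]
opening: 0.896
time_s: 9.3
position: [0.5035, 0.1887, 0.2309]
tcp_rot: [[-0.268, 0.963, -0.004], [0.963, 0.268, -0.002], [-0.001, -0.004, -1.0]]
force: [0.7, -0.8, -0.1]
opening: 0.078
time_s: 9.7
position: [0.504, 0.1895, 0.2315]
tcp_rot: [[-0.04, 0.999, -0.002], [0.999, 0.04, -0.001], [-0.001, -0.002, -1.0]]
force: [-0.5, 0.1, -0.6]
opening: 0.003
[ 8.73326678e+00  2.29391552e+01  9.37982941e+01 -1.45858781e-02
  6.33183326e+01  6.49785427e+00]
```

View pics/wrist5.png

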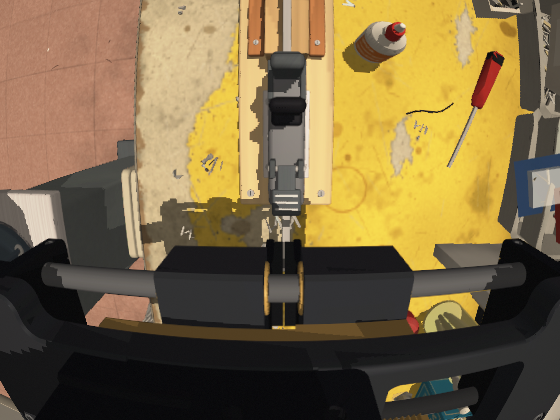

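View pics/top5.png

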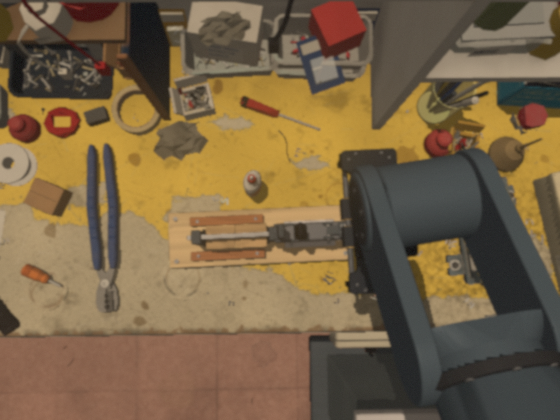

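View pics/scene5.png

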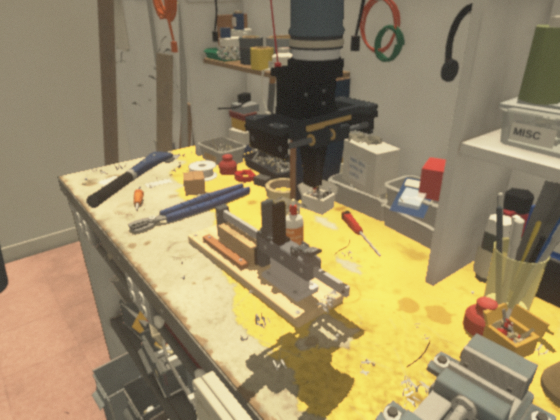

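In the wrist view the paddle spans about (272–303, 190–215), ahead of the shut fingers at (285,270), and the bottle and grip are clear. I'll check the tab position with rays.

```bash
python3 - <<'E'
from h import *
c,R,t=cal("wrist"); o=-R.T@t; print(o)
def wr(u,v,z):
    dx,dy=u-c['cx'],v-c['cy']; r=np.hypot(dx,dy); th=r/c['fx']; d=np.array([dx/r*np.sin(th),dy/r*np.sin(th),np.cos(th)])
    d=R.T@d; return np.round((o+d*(z-o[2])/d[2])*1000,1)
p=cv2.imread("pics/wrist5.png"); cv2.imwrite("pics/wrist5c.png",cv2.resize(p[140:250,230:350],None,fx=5,fy=5))
for q in [(287,190,.116),(287,215,.112),(272,203,.116),(303,203,.116)]: print(q,wr(*q))
E
```

```text
[0.50214951 0.26377725 0.39420489]
(287, 190, 0.116) [507.9 201.5 116. ]
(287, 215, 0.112) [509.  177.4 112. ]
(272, 203, 0.116) [495.1 189.2 116. ]
(303, 203, 0.116) [522.6 190.3 116. ]
```

View pics/wrist5c.png

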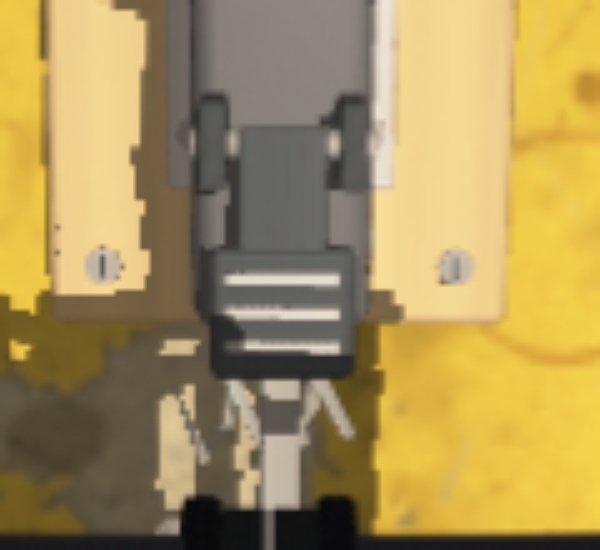

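```bash
python3 - <<'E'
import cv2,numpy as np
p=cv2.imread("pics/top5.png"); cv2.imwrite("pics/top5z.png",cv2.resize(p[210:265,165:285],None,fx=6.5,fy=6.5,interpolation=cv2.INTER_CUBIC))
E
```

```text
(no output)
```

View pics/top5z.png

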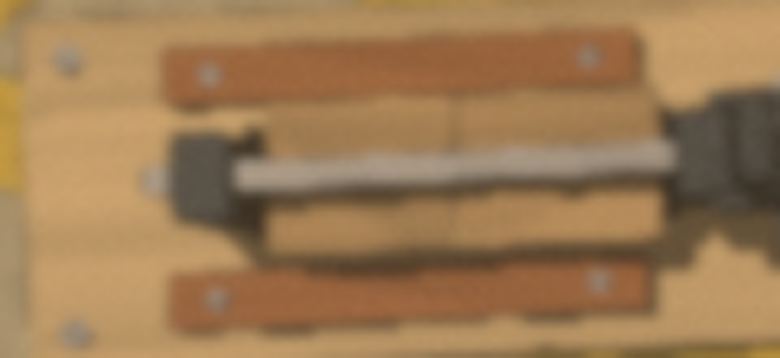

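The top view shows the joint seam shut at (455,130). The tab centre measures about (0.507, 0.190), which is under the fingers. I'll descend and then press gently.

```bash
python3 -m handwheel '[{"hand":-1,"dx":0.2,"dy":0,"dz":-2,"wx":0,"wy":0,"wz":0},{"hand":-1,"dx":0,"dy":0,"dz":-2.5,"wx":0,"wy":0,"wz":0},{"hand":-1,"dx":0,"dy":0,"dz":-2.5,"wx":0,"wy":0,"wz":0},{"hand":-1,"dx":0,"dy":0,"dz":-2,"wx":0,"wy":0,"wz":0},{"hand":-1,"dx":0,"dy":0,"dz":-1.2,"wx":0,"wy":0,"wz":0},{"hand":-1,"dx":0,"dy":0,"dz":-0.5,"wx":0,"wy":0,"wz":0},{"hand":-1,"dx":0,"dy":0,"dz":0,"wx":0,"wy":0,"wz":0},{"hand":-1,"dx":0,"dy":0,"dz":0,"wx":0,"wy":0,"wz":0}]'; python3 -m handwheel '[{"hand":-1,"dx":0,"dy":0,"dz":-0.3,"wx":0,"wy":0,"wz":0},{"hand":-1,"dx":0,"dy":0,"dz":-0.2,"wx":0,"wy":0,"wz":0},{"hand":-1,"dx":0,"dy":0,"dz":0,"wx":0,"wy":0,"wz":0}]'; python3 -m handwheel '[{"hand":-1,"dx":0,"dy":0,"dz":-0.2,"wx":0,"wy":0,"wz":0},{"hand":-1,"dx":0,"dy":0,"dz":-0.2,"wx":0,"wy":0,"wz":0},{"hand":-1,"dx":0,"dy":0,"dz":0,"wx":0,"wy":0,"wz":0}]'
```

```text
time_s: 10.65
position: [0.5074, 0.19, 0.1263]
tcp_rot: [[-0.038, 0.999, 0.002], [0.999, 0.038, 0.0], [0.0, 0.002, -1.0]]
force: [1.0, -0.7, 0.6]
opening: 0.007
time_s: 10.95
position: [0.5067, 0.1899, 0.1207]
tcp_rot: [[-0.038, 0.999, 0.0], [0.999, 0.038, 0.0], [0.0, 0.0, -1.0]]
force: [-0.4, 0.1, -0.2]
opening: 0.002
time_s: 11.25
position: [0.5069, 0.1897, 0.1166]
tcp_rot: [[-0.038, 0.999, 0.0], [0.999, 0.038, -0.0], [-0.0, 0.0, -1.0]]
force: [-0.2, -1.8, 3.4]
opening: 0.006
```

Contact with the tab at z = 0.1166. I'll press on about 6 mm in small steps.

```bash
python3 -m handwheel '[{"hand":-1,"dx":0,"dy":0,"dz":-0.2,"wx":0,"wy":0,"wz":0},{"hand":-1,"dx":0,"dy":0,"dz":-0.2,"wx":0,"wy":0,"wz":0},{"hand":-1,"dx":0,"dy":0,"dz":0,"wx":0,"wy":0,"wz":0}]'; python3 -m handwheel '[{"hand":-1,"dx":0,"dy":0,"dz":-0.1,"wx":0,"wy":0,"wz":0},{"hand":-1,"dx":0,"dy":0,"dz":-0.05,"wx":0,"wy":0,"wz":0},{"hand":-1,"dx":0,"dy":0,"dz":0,"wx":0,"wy":0,"wz":0},{"hand":-1,"dx":0,"dy":0,"dz":0,"wx":0,"wy":0,"wz":0},{"hand":-1,"dx":0,"dy":0,"dz":0,"wx":0,"wy":0,"wz":0},{"hand":-1,"dx":0,"dy":0,"dz":0,"wx":0,"wy":0,"wz":0}]'; python3 look.py 6
```

```text
time_s: 11.55
position: [0.5069, 0.1897, 0.1125]
tcp_rot: [[-0.038, 0.999, 0.0], [0.999, 0.038, -0.0], [-0.0, 0.0, -1.0]]
force: [0.9, -2.7, 2.8]
opening: 0.006
time_s: 12.15
position: [0.5069, 0.1899, 0.1111]
tcp_rot: [[-0.038, 0.999, 0.0], [0.999, 0.038, -0.0], [-0.0, 0.0, -1.0]]
force: [0.9, -3.4, 4.1]
opening: 0.004
```

View pics/scene6c.png

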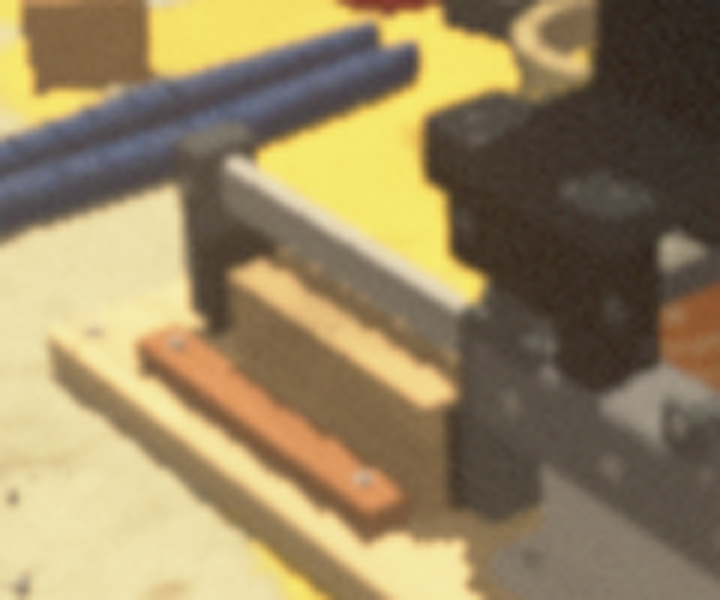

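View pics/top6c.png

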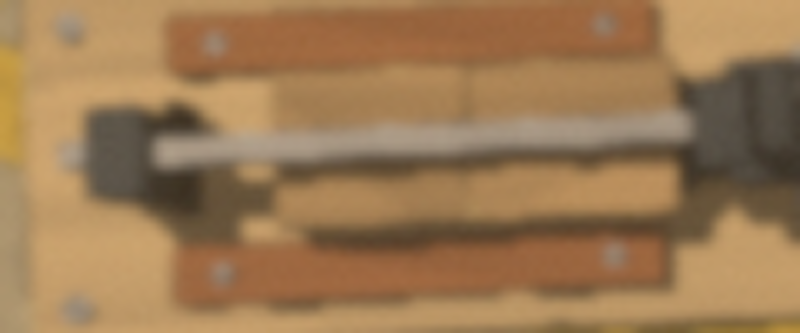

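The jaw has sprung back: its left edge is at pixel column 178, the same as at the start, and the seam is still closed. I'll lift off, then check again.

```bash
python3 -m handwheel '[{"hand":-1,"dx":0,"dy":0,"dz":0.5,"wx":0,"wy":0,"wz":0},{"hand":-1,"dx":0,"dy":0,"dz":1,"wx":0,"wy":0,"wz":0},{"hand":-1,"dx":0,"dy":0,"dz":2.5,"wx":0,"wy":0,"wz":0},{"hand":-1,"dx":0,"dy":0,"dz":3,"wx":0,"wy":0,"wz":0},{"hand":-1,"dx":0,"dy":0,"dz":3,"wx":0,"wy":0,"wz":0},{"hand":-1,"dx":0,"dy":0,"dz":2,"wx":0,"wy":0,"wz":0},{"hand":-1,"dx":0,"dy":0,"dz":0,"wx":0,"wy":0,"wz":0},{"hand":-1,"dx":0,"dy":0,"dz":0,"wx":0,"wy":0,"wz":0},{"hand":-1,"dx":0,"dy":0,"dz":0,"wx":0,"wy":0,"wz":0}]'; python3 look.py 7; python3 - <<'E'
from h import *
a=cv2.imread("pics/top0.png",0); b=cv2.imread("pics/top7.png",0)
print(a[237,170:200]); print(b[237,170:200])
# seam and block far edge by ray, z of block top .063
r=b[245,200:275]; print(r)
for u in (205.5,234.5): print(u,ray("top",u,246,.063))
E
```

```text
time_s: 13.15
position: [0.5054, 0.1899, 0.2298]
tcp_rot: [[-0.038, 0.999, -0.003], [0.999, 0.038, -0.0], [-0.0, -0.003, -1.0]]
force: [0.8, 0.3, -0.9]
opening: 0.004
[141 143 142 138 136 135 128 112  89  74  74  72  72  73  72  68  66  82
 110 129 135 133 132 132 132 132 131 131 131 132]
[162 164 162 159 156 154 147 128 102  89  85  85  84  84  82  80  77  95
 126 148 155 155 151 152 152 152 152 152 151 150]
[ 81  82  84  85  85  94 115 131 137 137 139 139 138 139 139 138 138 137
 139 139 137 137 136 134 132 129 127 127 127 126 127 127 128 127 129 134
 137 137 134 136 138 137 137 137 138 141 141 142 143 142 144 144 143 144
 144 144 143 144 142 143 144 143 140 139 135 129 112  94  86  83  84  84
  84  91  99]
205.5 [0.47890441 0.44591465 0.063     ]
234.5 [0.47825725 0.39123688 0.063     ]
```

View pics/top7c.png

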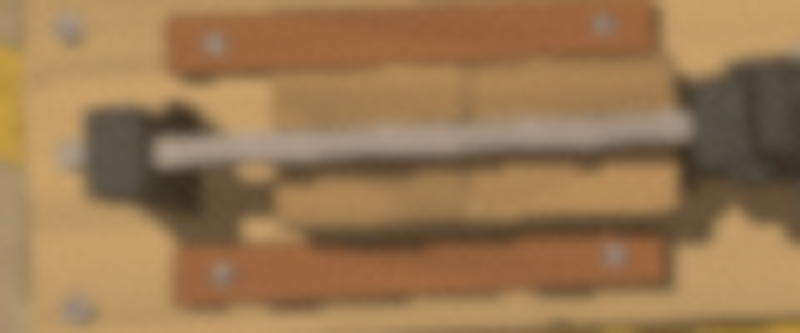

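View pics/scene7c.png

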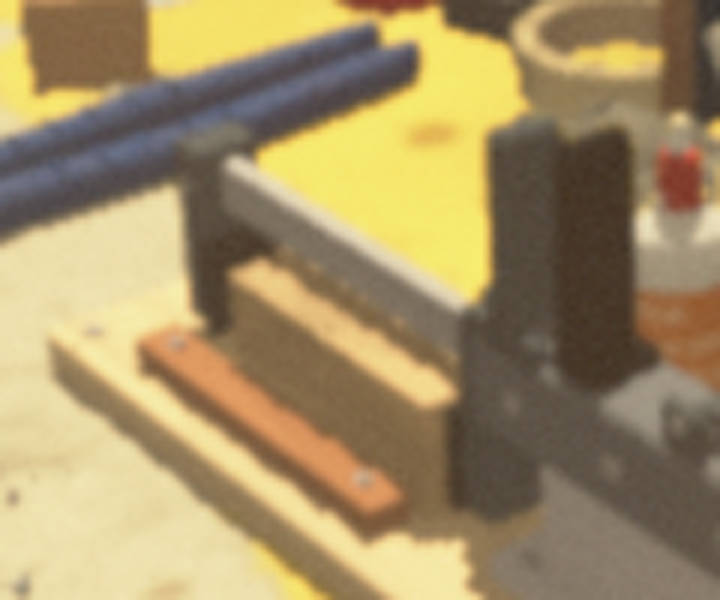

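The block's far end is at clamp x ≈ 165 mm, which is home. The jaw matches its starting pixels and the robot is clear of everything.

```bash
python3 -c "
from rig import hand_in
print(hand_in())"
```

```text
the job is handed in; nothing more can be done
None
```

The joint is closed and the jaw is fully open again. I handed the job in at about 13 s, with the arm about 12 cm above the tab and touching nothing.

- **Squeezing:** I squeezed the trigger against the grip three times. The first squeeze drew the jaw about 15 mm. The second took it to about 26 mm in all, where the block came home. The third moved the jaw no further, so the block was seated.
- **Release:** I then pressed the tab straight down about 5.5 mm with 3 to 4 N, short of its 7 mm stop, and lifted off.
- **Last checks:** In the top view the jaw is at the same pixels as at the start, so it is fully open. No gap shows at the seam in either view. The block's far end measures about 165 mm in the clamp frame, which is home, give or take about 2 mm.
- **Disagreements:** The cameras put the clamp origin up to 4 mm apart, so I used the middle value (y ≈ 0.282 m). On the second squeeze the fingers closed as far as on the first, although the block stopped the jaw about 4 mm short of a full stroke. I did not find out why.

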